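# Zero the tally counter and gather the stoppers in the tote's lip corner

## Robot

A 6-joint arm with a two-finger parallel gripper is mounted at the origin on the work surface. World frame = base frame: x ahead of the robot, y to its left, z up, the work surface at z = 0. Lengths are in mm, angles in degrees, forces in N, time in s.
With the tool pointing down it reaches from about 150 to 775 mm from the base axis. Payload 6.1 kg.
Tool frame: the origin (TCP) lies at the very end of the fingers, on their centre line; the grasp point (between the pads) lies 19 mm behind it (grip_depth is the distance from the TCP to the grasp point, in mm); y points along the fingers, z is the direction in which the jaws open and shut, and the axes are right-handed (so a half turn about y gives the same grasp; the last joint's range is limited). The gripper opens to 85 mm and grips with 20 to 120 N. Pads are 22 mm wide; open, the fingers measure 114 mm over their backs; the gripper's body (76 mm by 85 mm) begins 54 mm behind the grasp point. The pads swing forward as they close: fully open they stand 13 mm farther back than shut.
Start: joints at [-71.161, 7.208, -2.269, 80.523, 0, 90], TCP at [169.519, -496.862, 231.295] pointing down, gripper open.
Joint ranges: [-155.77, 155.77], [-54.66, 111.73], [-72.52, 77.12], [-102.08, 115.82], [-83.92, 84.16], [-180, 180]. Speed limits (degrees/s): [136.94, 136.94, 172.46, 180, 180, 180].

## Interface

Orientations are given as a 3x3 rotation matrix whose columns are the frame's x, y, z axes.
In Python, from rig import * gives the robot as it stands. The module is installed in compiled form; this text tells all that it offers.
- The arm moves only by the tool step_arm, never from a script. Its argument "series" is a list of rows, each a list of 7 numbers: the shift along the tool's x, y, z normalised to -1 to 1, where 1 is 0.75 m, then the turn, a rotation vector about the tool's x, y, z normalised to -1 to 1, where 1 is 360 degrees, then the closure, from -1 (fully open) to 1 (shut). In form: [[tx, ty, tz, ax, ay, az, hand], ...]. A call has 1 to 20 rows; each row is the pose to reach, as a shift and turn from the pose commanded when the call began, along the tool's axes at that moment, turning the shorter way round; what a row does not reach only later rows make up. A row lasts 1/12 s, in which the tool goes at most 41.7 mm and 7.16 degrees, less where a joint would pass 70% of its speed; a pose out of reach is approached as far as the arm can. A call with a number of a shift or a turn outside -1 to 1 is refused whole. A call with a gripper value outside its range is refused whole. The fingers move at their own pace and stop on an object; "newtons" is the grip in N (left out, the last holds). Time passes only in rows, so rows that repeat a pose let the fingers close. It gives the time, the measured TCP pose, the force and the opening at its end, in the units of the state.
- read_state(): the state, without advancing time (a new reading comes with each control period).
- snapshot(name): name is "scene" or "top" or "wrist"; returns the picture (480x640x3 uint8, red, green, blue); there is no depth.
- camera_model(name): a dict with "camera_matrix" (3x3 intrinsics, pixels), "pose" (4x4, takes a point from camera to world coordinates); the wrist camera has in their place "tool_from_camera" (4x4, takes a point from camera to tool coordinates, whose origin is the TCP and whose axes are the tool frame's). Camera axes: x right, y down, z forward; pixel columns grow to the right and rows downward; lengths in mm; the calibration is good to about 2 mm. A picture is of the moment at which its call begins: read the wrist's pose just before it. camera_model takes no time and is no camera call.
- finish_job(): hands the job in, once; it reports no verdict.
The state is a dict: "time": time; "q": joint angles; "qvel": joint speeds; "joint_torque": joint torques, N m; "position": TCP position; "orientation": TCP orientation; "contact_force": force on the tool from outside, world axes, zero at the start; "moment": the same for the moment, N m; "finger_gap": opening from 0.0 (shut) to 1.0 (fully open).
Only numpy, scipy, OpenCV 4.12 (cv2) and the standard library are available. Lean on these libraries where they do the work, as an engineer would, in place of code of your own. Each camera call takes 0.05 s, during which the arm holds its last target.

## Task

Start a fresh stopper count: first turn the tally counter's reset knob back to its zero stop. Then pick the tote up by its overhead handle, a few centimetres clear of the bench, tilt it so that all four loose stoppers slide together into the corner with the flat outer lip, and finish while still holding it up, tilted and still, with the stoppers bunched in that corner. Leave the two beakers and the bottle where they are.

Things in the scene. Friction and masses are not known exactly. Their poses are not given: they have to be found in the camera images.
- reset_knob (a joint): Angle of the tally counter's reset knob, rad. 0 = zero stop (hard stop); it grows as the knob is turned clockwise seen from above, so turn it counter-clockwise (seen from above) to bring it home. Starts between 0.7 and 1.35. Light friction (about 0.03 N m), no spring: it stays where it is left.
- reset_knob_grip (a point): Point on the knob's vertical axis at the height to grip (about 77 mm above the bench). The black knob is a 44 mm disc with an upright bar grip on it, 42 mm long, 14 mm wide, 32 mm high (its top 7 mm above this point, its foot 25 mm below). The frame turns with the knob: x along the bar, z up. A white line on the bar's -x end points at the long zero mark when the joint reads 0.
- counter: The tally counter, a grey housing fixed to the bench, 130 x 110 x 40 mm high (x, y, z), origin at the centre of its underside. The knob's axis is at x = -8 mm, y = 0. With the knob at zero its bar lies along the counter's x.
- tote: White smooth-plastic open tote, 148 (x) x 208 (y) x 50 mm high outside, walls and floor 4 mm, 0.24 to 0.39 kg. Origin at the centre of its underside, z up. Only the corner at (-x, -y), the one to fill, has a flat L-shaped lip, 24 mm wide, round its outside at the rim. A rigid bail handle rises from the middles of the short end walls (y = -106, +106 mm) and bridges the tote along y; it does not swing.
- tote_grip (a point): Centre of the tote handle's flat-sided grip: a block 18 mm wide (x), 70 mm long (y), 26 mm high, at the middle of the bail, 130 mm above the tote's underside. Axes parallel to the tote's. The rest of the bail is a bar 12 mm wide, 8 mm high.
- tote_corner (a point): Inner floor corner of the tote at the lip: x = -70, y = -100, z = +4 mm in the tote's frame; axes parallel to the tote's.
- stopper0_center (a point): Centre (half-way up) of a loose black smooth-plastic stopper, a 20 mm disc 9 mm high with a 15 mm plug of 8 mm on top, 17 mm high in all, 11 g. It lies loose on the tote's floor in the half away from the lip and slides once the floor slopes about 15 degrees.
- stopper1_center (a point): Centre (half-way up) of a loose black smooth-plastic stopper, a 20 mm disc 9 mm high with a 15 mm plug of 8 mm on top, 17 mm high in all, 11 g. It lies loose on the tote's floor in the half away from the lip and slides once the floor slopes about 15 degrees.
- stopper2_center (a point): Centre (half-way up) of a loose black smooth-plastic stopper, a 20 mm disc 9 mm high with a 15 mm plug of 8 mm on top, 17 mm high in all, 11 g. It lies loose on the tote's floor in the half away from the lip and slides once the floor slopes about 15 degrees.
- stopper3_center (a point): Centre (half-way up) of a loose black smooth-plastic stopper, a 20 mm disc 9 mm high with a 15 mm plug of 8 mm on top, 17 mm high in all, 11 g. It lies loose on the tote's floor in the half away from the lip and slides once the floor slopes about 15 degrees.
- beaker_tall: Bystander: glass beaker, 76 mm over the rim, 100 mm high, origin at the centre of its underside.
- beaker_low: Bystander: glass beaker, 92 mm over the rim, 75 mm high, origin at the centre of its underside.
- wash_bottle: Bystander: white plastic bottle, 60 mm across, 160 mm high, origin at the centre of its underside.
Not all that is in view belongs to the job. What is shaped like the counter but blue or purple is not meant.

How it is judged:
By the outcome, as a careful person would: the job done as asked, in the order asked, and still so for the second after the job is handed in, while the arm keeps its last pose, push and grip.
It also fails if it takes over 58 s, if anything falls off the work surface, if the arm or the gripper's body presses on something with over 40 N, if the wrist force passes 120 N, or if a joint passes its speed limit or range.

## Working session

There is one attempt and no reset: what is moved stays moved. The work goes in short steps, Python scripts to look and compute and a tool call to move; the robot and the scene stay as the last step left them, time stands still between calls to the robot, and variables do not carry over. Pictures are saved under pics/ and viewed, and the job is handed in when it is done.

Besides the shell and the picture viewer there is one more tool, called after "Emit:" as name(argument=value, ...) on one line, values as JSON. step_arm: Moves the arm, as the interface text tells. Scaled input: -1 to 1 covers 0.75 m each way for a shift and 360 degrees each way for a turn. Its arguments: {"type":"object","properties":{"series":{"type":"array","items":{"type":"array","items":{"type":"number","minimum":-1,"maximum":1}}},"newtons":{"type":"number"}},"required":["series"]}

```bash
mkdir -p pics; python3 - <<'E'
from rig import *
import cv2,numpy as np
np.set_printoptions(suppress=True,precision=4)
s=read_state();print(s)
for n in ["scene","top","wrist"]:
    im=snapshot(n);cv2.imwrite(f"pics/{n}0.png",im[:,:,::-1]);m=camera_model(n)
    for k,v in m.items():print(n,k,np.array(v) if k!='name' else v)
E
```

```text
{'time': 0.0, 'q': array([-71.1623,   7.239 ,  -2.3287,  80.5222,  -0.0004,  90.0011]), 'qvel': array([ 0.1418, -0.0098,  0.0374, -0.0331, -0.0695, -0.0152]), 'joint_torque': array([  0.005 , -43.5909,  35.2926,   0.0174,   0.0003,   0.    ]), 'position': array([ 169.3802, -496.4853,  230.5307]), 'orientation': array([[-0.9464, -0.0005,  0.3229],
       [-0.3229,  0.0015, -0.9464],
       [ 0.    , -1.    , -0.0016]]), 'contact_force': array([-0.9821, -0.3521,  0.152 ]), 'moment': array([-0.0221, -0.0532, -0.0465]), 'finger_gap': 0.9978257409074132}
scene camera_matrix [[460.4657   0.     316.3141]
 [  0.     460.4657 237.1873]
 [  0.       0.       1.    ]]
scene pose [[  -0.1072    0.7334   -0.6713 1457.6038]
 [   0.9942    0.0825   -0.0687   99.9629]
 [   0.005    -0.6748   -0.738  1084.6722]
 [   0.        0.        0.        1.    ]]
top camera_matrix [[580.2081   0.     321.288 ]
 [  0.     580.2081 241.5332]
 [  0.       0.       1.    ]]
top pose [[   0.0142   -0.9963    0.0845  459.4669]
 [  -0.9999   -0.0143   -0.0007   16.5799]
 [   0.0019   -0.0845   -0.9964 1547.178 ]
 [   0.        0.        0.        1.    ]]
wrist camera_matrix [[368.2973   0.     317.0565]
 [  0.     368.2973 241.0817]
 [  0.       0.       1.    ]]
wrist tool_from_camera [[  -0.0005    0.9517    0.307   -79.58  ]
 [  -0.0009   -0.307     0.9517 -142.8697]
 [   1.        0.0002    0.001     0.854 ]
 [   0.        0.        0.        1.    ]]
```

View pics/top0.png

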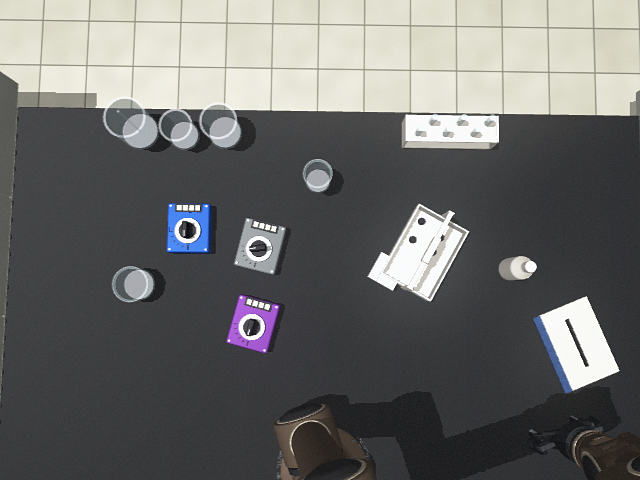

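View pics/scene0.png

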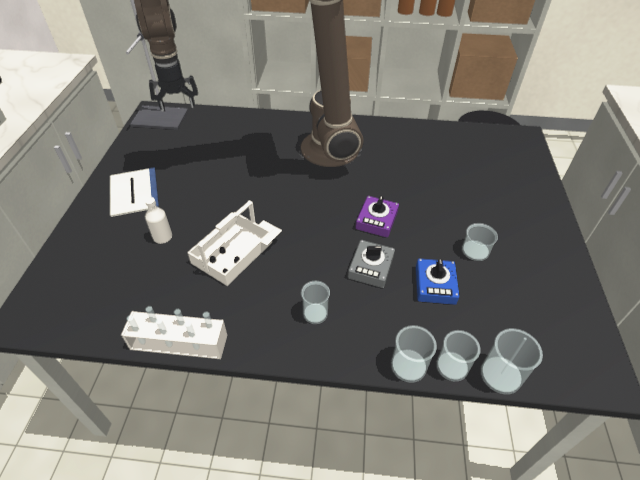

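View pics/wrist0.png

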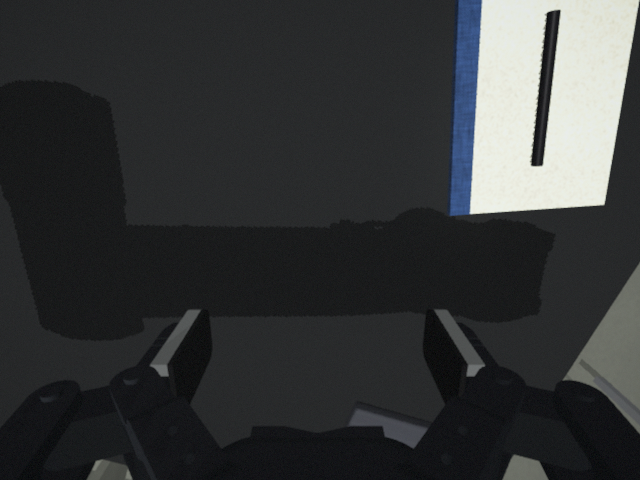

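The top view shows the grey counter at about (260,247), the tote at about (427,253) with its lip near (385,270), and the bottle at (517,268). The beakers are at (318,175) and (133,284). I'll enlarge the counter and tote next.

```bash
python3 - <<'E'
import cv2
im=cv2.imread("pics/top0.png")
cv2.imwrite("pics/c1.png",cv2.resize(im[210:282,222:302],None,fx=8,fy=8,interpolation=cv2.INTER_CUBIC))
cv2.imwrite("pics/t1.png",cv2.resize(im[195:310,360:480],None,fx=5,fy=5,interpolation=cv2.INTER_CUBIC))
E
```

```text
(no output)
```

View pics/c1.png

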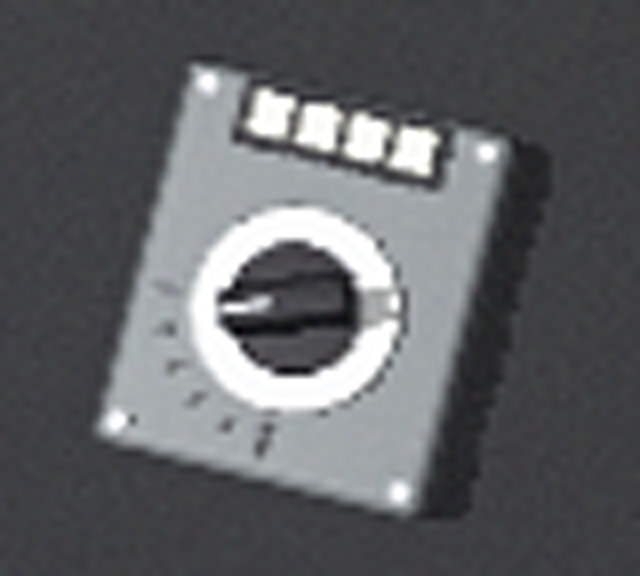

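View pics/t1.png

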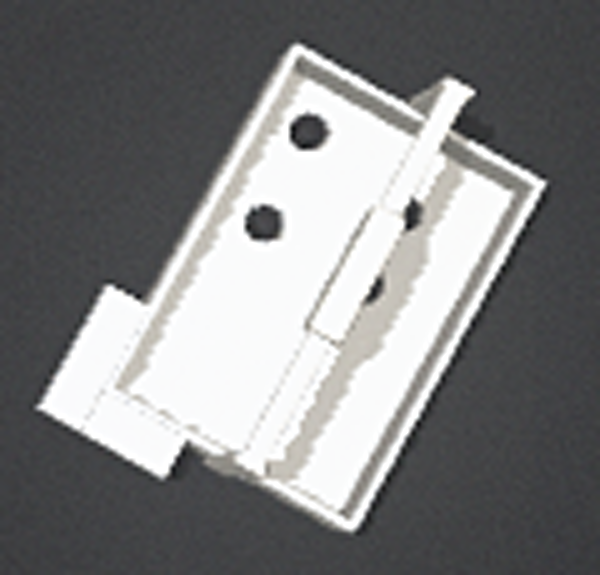

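```bash
cat > h.py <<'E'
import numpy as np,cv2
from rig import *
np.set_printoptions(suppress=True,precision=4)
def ray(m,P,px,z):
    K=np.array(m["camera_matrix"]);d=P[:3,:3]@np.linalg.solve(K,[px[0],px[1],1]);o=P[:3,3]
    return o+d*(z-o[2])/d[2]
def top(px,z):
    m=camera_model("top");return ray(m,np.array(m["pose"]),px,z)
def crop(p,o,s): return ((p[0]+.5)/s-.5+o[0],(p[1]+.5)/s-.5+o[1])
def fit(L,W): # 2D rigid
    L=np.array(L,float)[:,:2];W=np.array(W)[:,:2];a=L-L.mean(0);b=W-W.mean(0)
    th=np.arctan2((a[:,0]*b[:,1]-a[:,1]*b[:,0]).sum(),(a*b).sum())
    R=np.array([[np.cos(th),-np.sin(th)],[np.sin(th),np.cos(th)]])
    t=W.mean(0)-R@L.mean(0);return np.degrees(th),R,t,W-(L@R.T+t)
E
python3 - <<'E'
from h import *
C=[top(crop(p,(222,210),8),40) for p in [(193,65),(510,140),(100,435),(412,515)]]
th,R,t,e=fit([(65,55),(65,-55),(-65,55),(-65,-55)],C);print("counter",th,t,e,"knob",R@[-8,0]+t)
print("knob direct",top(crop((295,307),(222,210),8),52))
a=top(crop((220,306),(222,210),8),84);b=top(crop((350,290),(222,210),8),84);print(a,b,"bar ang",np.degrees(np.arctan2(*(b-a)[1::-1])))
T=[top(crop(p,(360,195),5),50) for p in [(297,45),(545,183),(352,530)]]
th,R,t,e=fit([(-74,104),(74,104),(74,-104)],T);print("tote",th,t,e)
H=[top(crop(p,(360,195),5),143) for p in [(373,205),(408,222),(308,325),(342,343)]]
th2,R2,t2,e=fit([(-9,35),(9,35),(-9,-35),(9,-35)],H);print("grip",th2,t2,e)
m=[top(crop(p,(360,195),5),50) for p in [(37,408),(108,285),(168,478)]];print("lip",m,R@[-98,-128]+t)
E
```

```text
counter -13.037979197994883 [574.3915 176.2013] [[-3.1144 -1.0091]
 [-1.4661  2.0635]
 [ 2.1341 -3.1921]
 [ 2.4463  2.1377]] knob [566.5977 178.0061]
knob direct [567.3122 177.6334  52.    ]
[564.9822 197.8861  84.    ] [570.6392 156.9317  84.    ] bar ang -82.135537508782
tote -118.98391023199889 [ 563.6807 -251.5289] [[-1.3044 -0.3904]
 [-0.0129  0.3459]
 [ 1.3173  0.0445]]
grip -118.23115774723483 [ 563.3548 -251.3056] [[-1.518   1.1721]
 [-1.0617  0.0306]
 [ 1.2794 -0.2958]
 [ 1.3004 -0.9069]]
lip [array([ 498.445 , -103.5333,   50.    ]), array([ 562.4976, -139.7855,   50.    ]), array([ 463.4471, -171.1925,   50.    ])] [ 499.1992 -103.7787]
```

```bash
cat >> h.py <<'E'
from scipy.spatial.transform import Rotation as Ro
def down(jaw):
    c,s=np.cos(np.radians(jaw)),np.sin(np.radians(jaw));return np.array([[s,0,c],[-c,0,s],[0,-1,0]])
def cmd(P,R,P0=None,R0=None):
    st=read_state()
    if P0 is None:P0=st["position"]
    if R0 is None:R0=st["orientation"]
    sh=R0.T@(np.array(P)-P0)/750;rv=Ro.from_matrix(R0.T@R).as_rotvec()/(2*np.pi)
    print("cmd",np.round(sh,4),np.round(rv,4),"rows",np.linalg.norm(sh)*750/41.7,np.linalg.norm(rv)*360/7.16)
E
python3 -c "
from h import *
cmd([567,178,200],down(8))"
```

```text
cmd [-0.7921  0.0418 -0.6801] [ 0.0002 -0.2199 -0.0001] rows 18.792393190636297 11.05617087270373
```

Emit:
step_arm(series=[[-0.792,0.042,-0.68,0,-0.22,0,-1],[-0.792,0.042,-0.68,0,-0.22,0,-1],[-0.792,0.042,-0.68,0,-0.22,0,-1],[-0.792,0.042,-0.68,0,-0.22,0,-1],[-0.792,0.042,-0.68,0,-0.22,0,-1],[-0.792,0.042,-0.68,0,-0.22,0,-1],[-0.792,0.042,-0.68,0,-0.22,0,-1],[-0.792,0.042,-0.68,0,-0.22,0,-1],[-0.792,0.042,-0.68,0,-0.22,0,-1],[-0.792,0.042,-0.68,0,-0.22,0,-1],[-0.792,0.042,-0.68,0,-0.22,0,-1],[-0.792,0.042,-0.68,0,-0.22,0,-1],[-0.792,0.042,-0.68,0,-0.22,0,-1],[-0.792,0.042,-0.68,0,-0.22,0,-1],[-0.792,0.042,-0.68,0,-0.22,0,-1],[-0.792,0.042,-0.68,0,-0.22,0,-1],[-0.792,0.042,-0.68,0,-0.22,0,-1],[-0.792,0.042,-0.68,0,-0.22,0,-1],[-0.792,0.042,-0.68,0,-0.22,0,-1],[-0.792,0.042,-0.68,0,-0.22,0,-1]])

```text
time: 1.82
position: [568.9, 182.5, 197.4]
orientation: [[0.144, -0.001, 0.99], [-0.99, 0.001, 0.144], [-0.001, -1.0, -0.001]]
contact_force: [-0.9, -0.9, -0.5]
finger_gap: 1.004
```

Emit:
step_arm(series=[[0,0,0,0,0,0,-1],[0,0,0,0,0,0,-1]])

```text
time: 1.98
position: [566.6, 177.5, 199.2]
orientation: [[0.14, -0.001, 0.99], [-0.99, -0.001, 0.14], [0.001, -1.0, -0.002]]
contact_force: [-0.3, -0.1, 0.6]
finger_gap: 0.999
```

```bash
python3 - <<'E'
from h import *
s=read_state();print(s)
cv2.imwrite("pics/w1.png",snapshot("wrist")[:,:,::-1])
np.savez("w1.npz",p=s["position"],R=s["orientation"])
E
```

```text
{'time': 1.9833, 'q': array([17.4021, 14.8715,  3.0799, 78.2985, -0.0162, 99.339 ]), 'qvel': array([-1.1339, -1.4292, -0.6026,  0.1615,  0.0768,  0.0287]), 'joint_torque': array([  0.9556, -50.9167,  35.4633,  -0.1306,   0.0381,   0.0049]), 'position': array([566.5954, 177.4958, 199.1877]), 'orientation': array([[ 0.1403, -0.0014,  0.9901],
       [-0.9901, -0.0007,  0.1403],
       [ 0.0005, -1.    , -0.0015]]), 'contact_force': array([-0.3357, -0.0918,  0.5801]), 'moment': array([-0.0212, -0.0812,  0.0384]), 'finger_gap': 0.9986125124429872}
```

View pics/w1.png

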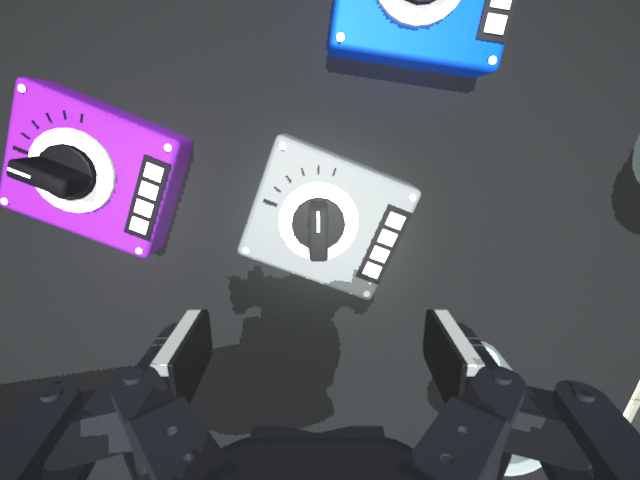

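The wrist view shows the grey counter with its knob at about (318,222). The bar is nearly vertical in the image, from (318,200) to (319,260), and the zero mark is at (270,203). I'll project those points to check.

```bash
python3 - <<'E'
from h import *
im=cv2.imread("pics/w1.png")
cv2.imwrite("pics/w1c.png",cv2.resize(im[125:305,230:430],None,fx=4,fy=3.3,interpolation=cv2.INTER_CUBIC)) if 0 else cv2.imwrite("pics/w1c.png",cv2.resize(im[175:275,255:385],None,fx=6,fy=6,interpolation=cv2.INTER_CUBIC))
E
cat >> h.py <<'E'
def wr(px,z,p,R):
    m=camera_model("wrist");T=np.eye(4);T[:3,:3]=R;T[:3,3]=p
    return ray(m,T@np.array(m["tool_from_camera"]),px,z)
E
python3 - <<'E'
from h import *
d=np.load("w1.npz");W=lambda px,z:wr(px,z,d["p"],d["R"])
print("corners");C=[W(p,40) for p in [(420,188),(372,299),(282,135),(240,252)]]
# digits end (+x) right: corners
th,R,t,e=fit([(65,55),(65,-55),(-65,55),(-65,-55)],C);print(th,t,e,R@[-8,0]+t)
print("disc centre",W((319,223),52),"zero mark",W((270,203),40))
E
```

```text
corners
-12.574710812761467 [577.7703 176.383 ] [[-5.4379 -0.4649]
 [-1.744   1.7268]
 [ 4.2517 -3.0512]
 [ 2.9302  1.7893]] [569.9622 178.1247]
disc centre [569.1482 177.416   52.    ] zero mark [526.7339 185.5301  40.    ]
```

View pics/w1c.png

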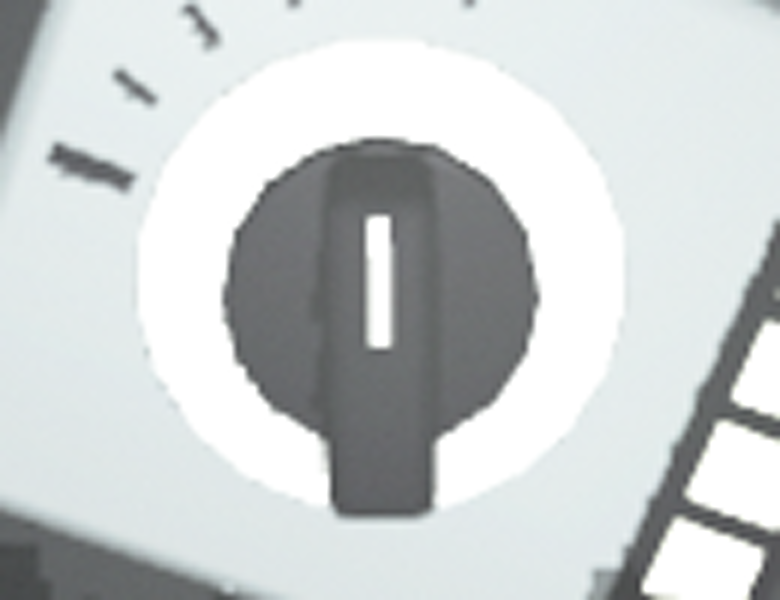

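Emit:
step_arm(series=[[0,0.05,0.002,0,0,0,-1],[0,0.1,0.002,0,0,0,-1],[0,0.14,0.002,0,0,0,-1],[0,0.17,0.002,0,0,0,-1],[0,0.188,0.002,0,0,0,-1],[0,0.188,0.002,0,0,0,-1],[0,0.188,0.002,0,0,0,1],[0,0.188,0.002,0,0,0,1],[0,0.188,0.002,0,0,0,1],[0,0.188,0.002,0,0,0,1],[0,0.188,0.002,0,0,0,1],[0,0.188,0.002,0,0,0,1],[0,0.188,0.002,0,0,0,1],[0,0.188,0.002,0,0,0,1]], newtons=25)

```text
time: 3.2
position: [567.3, 177.8, 59.7]
orientation: [[0.14, -0.002, 0.99], [-0.99, 0.0, 0.14], [-0.0, -1.0, -0.002]]
contact_force: [-6.5, -1.1, 7.9]
finger_gap: 0.156
```

```bash
python3 - <<'E'
from h import *
s=read_state();print(s["position"],s["q"],s["contact_force"],s["moment"],s["finger_gap"]*85)
cv2.imwrite("pics/w2.png",snapshot("wrist")[:,:,::-1])
E
```

```text
[567.3042 177.8131  59.6841] [ 17.387   17.6347 -11.0255  61.4259   0.0318  99.3374] [-6.4846 -1.1323  7.8608] [-0.168   1.2538 -0.0073] 13.228969079236025
```

View pics/w2.png

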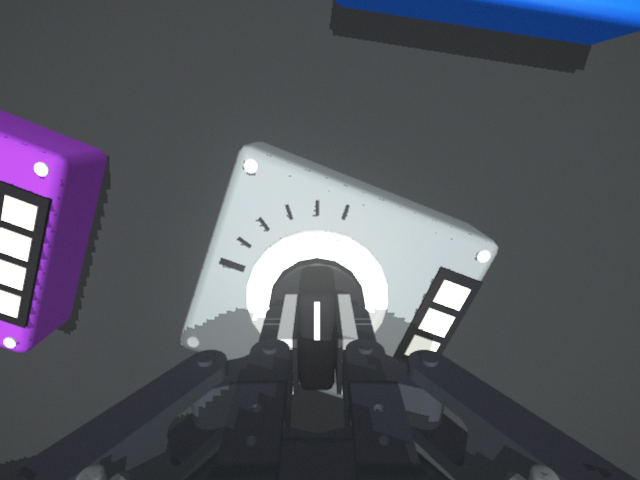

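Emit:
step_arm(series=[[0,-0.003,-0.001,0,-0.01,0,1],[0,-0.003,-0.001,0,-0.025,0,1],[0,-0.003,-0.001,0,-0.04,0,1],[0,-0.003,-0.001,0,-0.055,0,1],[0,-0.003,-0.001,0,-0.07,0,1],[0,-0.003,-0.001,0,-0.085,0,1],[0,-0.003,-0.001,0,-0.1,0,1],[0,-0.003,-0.001,0,-0.115,0,1],[0,-0.003,-0.001,0,-0.13,0,1],[0,-0.003,-0.001,0,-0.145,0,1],[0,-0.003,-0.001,0,-0.16,0,1],[0,-0.003,-0.001,0,-0.17,0,1],[0,-0.003,-0.001,0,-0.18,0,1],[0,-0.003,-0.001,0,-0.18,0,1],[0,-0.003,-0.001,0,-0.18,0,1]])

```text
time: 4.5
position: [566.5, 177.3, 59.9]
orientation: [[0.955, -0.003, 0.297], [-0.297, -0.001, 0.955], [-0.002, -1.0, -0.002]]
contact_force: [-2.4, -1.0, -7.6]
finger_gap: 0.155
```

```bash
python3 - <<'E'
from h import *
s=read_state();print(s["position"],s["q"],s["contact_force"],s["moment"],s["finger_gap"]*85)
cv2.imwrite("pics/w3.png",snapshot("wrist")[:,:,::-1])
E
```

```text
[566.542  177.2868  59.8713] [ 17.3857  17.6093 -11.0359  61.5312  -0.0188  34.6369] [-2.392  -1.0364 -7.5663] [-0.2938  0.3654  0.0394] 13.167104717650396
```

View pics/w3.png

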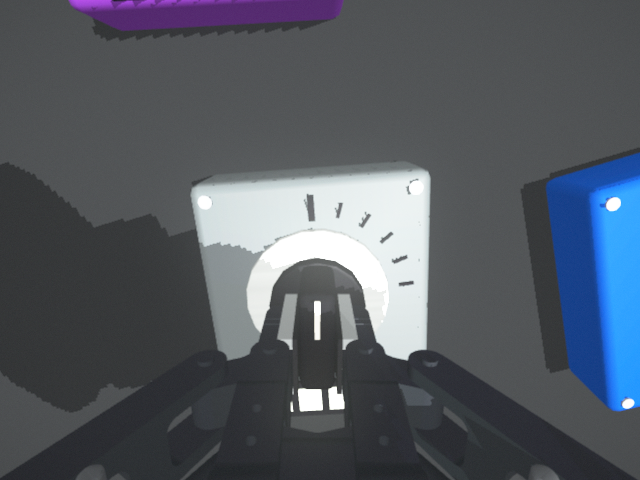

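Emit:
step_arm(series=[[0,0,0,0,-0.005,0,1],[0,0,0,0,-0.01,0,1],[0,0,0,0,-0.014,0,1],[0,0,0,0,-0.014,0,1],[0,0,0,0,-0.014,0,1]])

```text
time: 4.97
position: [566.6, 177.3, 59.9]
orientation: [[0.977, -0.003, 0.212], [-0.212, -0.001, 0.977], [-0.003, -1.0, -0.002]]
contact_force: [-3.9, -1.4, -9.7]
finger_gap: 0.161
```

```bash
python3 - <<'E'
from h import *
s=read_state();print(s["position"],s["q"],s["contact_force"],s["moment"],s["finger_gap"]*85)
E
```

```text
[566.5653 177.2552  59.9294] [ 17.3753  17.6038 -11.0357  61.5309  -0.005   29.6342] [-3.8763 -1.3823 -9.6501] [-0.3825  0.593  -0.6374] 13.644817063001101
```

Emit:
step_arm(series=[[0,0,0,0,-0.004,0,1],[0,0,0,0,-0.008,0,1],[0,0,0,0,-0.008,0,1],[0,0,0,0,-0.008,0,1]])

```text
time: 5.3
position: [566.9, 177.2, 60.0]
orientation: [[0.987, -0.002, 0.163], [-0.163, -0.001, 0.987], [-0.002, -1.0, -0.001]]
contact_force: [-2.7, -2.6, -13.5]
finger_gap: 0.154
```

```bash
python3 - <<'E'
from h import *
s=read_state();print(s["position"],s["q"],s["contact_force"],s["moment"],s["finger_gap"]*85)
cv2.imwrite("pics/w4.png",snapshot("wrist")[:,:,::-1])
E
```

```text
[566.9131 177.1756  60.0468] [ 17.3641  17.6042 -11.0196  61.5124  -0.0175  26.7645] [ -2.6995  -2.6076 -13.5227] [-0.4832  0.6108 -1.1065] 13.084602529246334
```

View pics/w4.png

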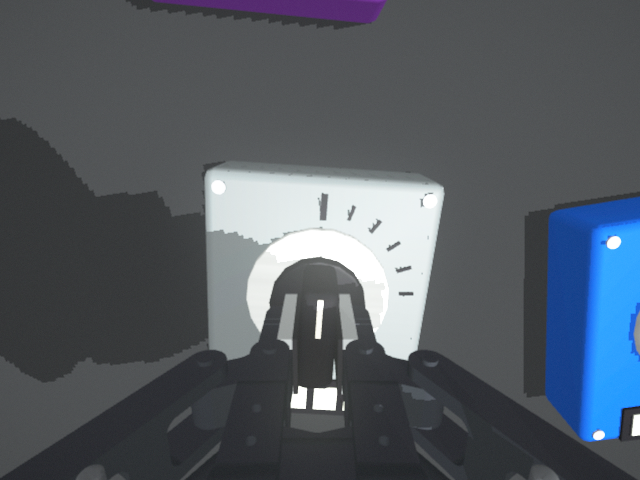

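Emit:
step_arm(series=[[0,0,0,0,0,0,-1],[0,0,0,0,0,0,-1],[0,0,0,0,0,0,-1],[0,0,0,0,0,0,-1],[0,0,0,0,0,0,-1],[0,-0.04,0,0,0,0,-1],[0,-0.09,0,0,0,0,-1],[0,-0.14,0,0,0,0,-1],[0,-0.19,0,0,0,0,-1],[0,-0.24,0,0,0,0,-1],[0,-0.24,0,0,0,0,-1],[0,-0.24,0,0,0,0,-1]])

```text
time: 6.35
position: [569.3, 178.3, 244.7]
orientation: [[0.987, 0.007, 0.16], [-0.16, 0.002, 0.987], [0.006, -1.0, 0.003]]
contact_force: [-0.2, 0.4, -0.4]
finger_gap: 1.005
```

```bash
python3 - <<'E'
from h import *
s=read_state();print(s["position"],s["q"],s["contact_force"],s["moment"])
im=snapshot("wrist")[:,:,::-1];cv2.imwrite("pics/w5.png",im)
np.savez("w5.npz",p=s["position"],R=s["orientation"])
cmd([563.5,-251.4,230],down(61.2))
E
```

```text
[569.2966 178.3246 244.6945] [17.3894 14.8601  8.7553 83.4976  0.0061 26.6134] [-0.1878  0.357  -0.3939] [-0.0056  0.0045 -0.0388]
cmd [ 0.0853  0.0159 -0.5662] [-0.0003  0.0544  0.0004] rows 10.303141145385405 2.733540039939882
```

View pics/w5.png

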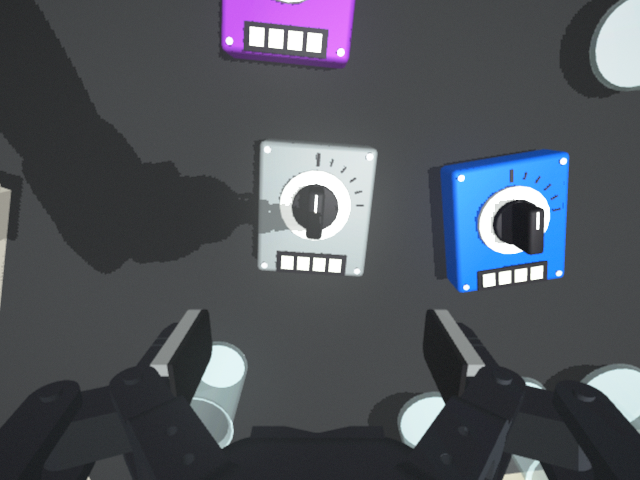

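```bash
python3 - <<'E'
from h import *
im=cv2.imread("pics/w5.png")
cv2.imwrite("pics/w5c.png",cv2.resize(im[130:285,245:390],None,fx=5,fy=3.8,interpolation=cv2.INTER_CUBIC) if 0 else cv2.resize(im[135:255,250:390],None,fx=5,fy=5,interpolation=cv2.INTER_CUBIC))
E
```

```text
(no output)
```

View pics/w5c.png

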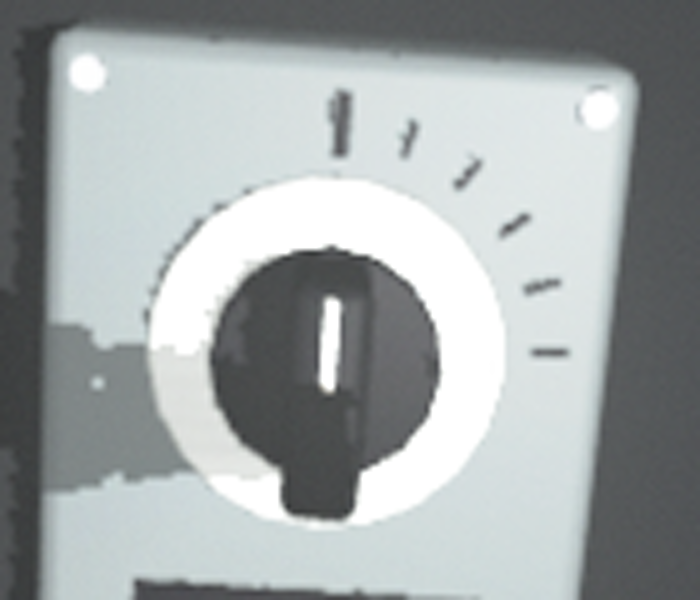

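```bash
python3 - <<'E'
from h import *
d=np.load("w5.npz");W=lambda p,z:wr(crop(p,(250,135),5),z,d["p"],d["R"])
a=W((332,300),84);b=W((327,388),84);m1=W((342,90),40);m2=W((339,155),40);c=W((326,355),52)
s1=W((87,73),41);s2=W((600,108),41)
an=lambda u:np.degrees(np.arctan2(u[1],u[0]))
print("line",an(b-a),"mark",an(m2-m1),"centre-mark",an(c-m1),"screws+90",an(s2-s1)-90,a,b,c)
E
```

```text
line -12.462917165140132 mark -11.857189102483536 centre-mark -12.83985031173052 screws+90 -13.016447968680481 [550.3462 180.507   84.    ] [565.0496 177.2573  84.    ] [566.5651 176.7355  52.    ]
```

The bar line and the zero mark agree within about 0.5°, so the knob is at its zero stop. I'll move on to the tote.

Emit:
step_arm(series=[[0.085,0.016,-0.566,0,0.054,0,-1],[0.085,0.016,-0.566,0,0.054,0,-1],[0.085,0.016,-0.566,0,0.054,0,-1],[0.085,0.016,-0.566,0,0.054,0,-1],[0.085,0.016,-0.566,0,0.054,0,-1],[0.085,0.016,-0.566,0,0.054,0,-1],[0.085,0.016,-0.566,0,0.054,0,-1],[0.085,0.016,-0.566,0,0.054,0,-1],[0.085,0.016,-0.566,0,0.054,0,-1],[0.085,0.016,-0.566,0,0.054,0,-1],[0.085,0.016,-0.566,0,0.054,0,-1],[0.085,0.016,-0.566,0,0.054,0,-1],[0.085,0.016,-0.566,0,0.054,0,-1],[0.085,0.016,-0.566,0,0.054,0,-1]])

```text
time: 7.57
position: [562.3, -250.3, 228.3]
orientation: [[0.878, -0.001, 0.479], [-0.479, 0.001, 0.878], [-0.002, -1.0, 0.0]]
contact_force: [-0.4, -0.3, -0.1]
finger_gap: 1.001
```

```bash
python3 - <<'E'
from h import *
s=read_state();print(s["position"],s["q"],s["orientation"])
cv2.imwrite("pics/w6.png",snapshot("wrist")[:,:,::-1])
np.savez("w6.npz",p=s["position"],R=s["orientation"])
E
```

```text
[ 562.3193 -250.3201  228.2769] [-24.012   17.3483   9.99    82.7328   0.0321   4.6243] [[ 0.8777 -0.0012  0.4792]
 [-0.4792  0.0012  0.8777]
 [-0.0016 -1.      0.0004]]
```

View pics/w6.png

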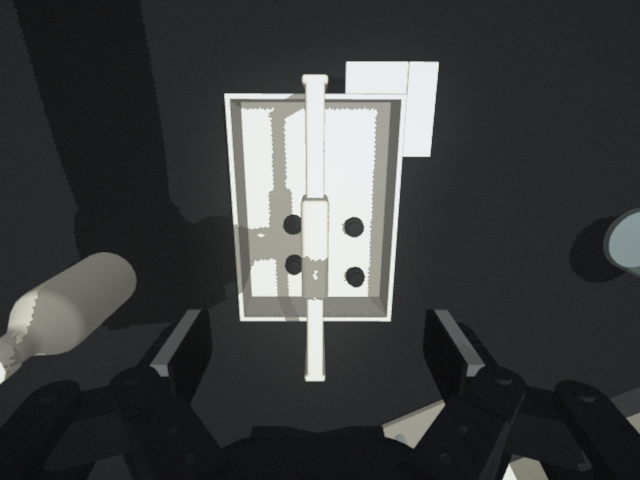

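```bash
python3 - <<'E'
from h import *
d=np.load("w6.npz");W=lambda p,z:wr(p,z,d["p"],d["R"])
for p in [(302,202),(329,202),(302,298),(328,299),(315,250)]:
    w=W(p,143);print(w,d["R"].T@(w-d["p"]))
for p in [(226,94),(405,94),(241,320),(391,320)]:
    w=W(p,50);print(w,d["R"].T@(w-d["p"]))
E
```

```text
[ 531.7341 -244.4135  143.    ] [-29.5358  85.3211  -9.5105]
[ 539.875  -229.4882  143.    ] [-29.5435  85.3284   7.4907]
[ 590.0131 -277.1535  143.    ] [ 37.3051  85.2118 -10.3156]
[ 599.2159 -261.8677  143.    ] [38.0565 85.2183  7.5108]
[ 563.7257 -252.6     143.    ] [ 2.466  85.2725 -1.3637]
[ 439.7388 -267.6345   50.    ] [-98.998  178.4066 -74.0196]
[ 509.3306 -140.0314   50.    ] [-99.072  178.4693  71.3267]
[ 621.1081 -367.6253   50.    ] [108.1063 178.0689 -74.8587]
[ 691.8329 -237.9845   50.    ] [108.0501 178.1325  72.8191]
```

Emit:
step_arm(series=[[0.005,0.04,-0.002,0,0,0,-1],[0.005,0.08,-0.002,0,0,0,-1],[0.005,0.12,-0.002,0,0,0,-1],[0.005,0.145,-0.002,0,0,0,-1],[0.005,0.155,-0.002,0,0,0,-1],[0.005,0.155,-0.002,0,0,0,-1],[0.005,0.155,-0.002,0,0,0,1],[0.005,0.155,-0.002,0,0,0,1],[0.005,0.155,-0.002,0,0,0,1],[0.005,0.155,-0.002,0,0,0,1],[0.005,0.155,-0.002,0,0,0,1],[0.005,0.155,-0.002,0,0,0,1],[0.005,0.155,-0.002,0,0,0,1]], newtons=80)

```text
time: 8.7
position: [565.4, -254.8, 113.5]
orientation: [[0.877, 0.001, 0.48], [-0.48, -0.0, 0.877], [0.001, -1.0, 0.0]]
contact_force: [-0.1, 1.0, 4.3]
finger_gap: 0.193
```

```bash
python3 - <<'E'
from h import *
s=read_state();print(s["position"],s["q"],s["contact_force"],s["moment"],s["finger_gap"]*85)
cv2.imwrite("pics/w7.png",snapshot("wrist")[:,:,::-1])
E
```

```text
[ 565.4336 -254.7928  113.5392] [-24.2598  18.687   -2.607   68.6373   0.0059   4.4265] [-0.0739  1.0398  4.3026] [0.0849 0.0689 0.0341] 16.423736701526206
```

View pics/w7.png

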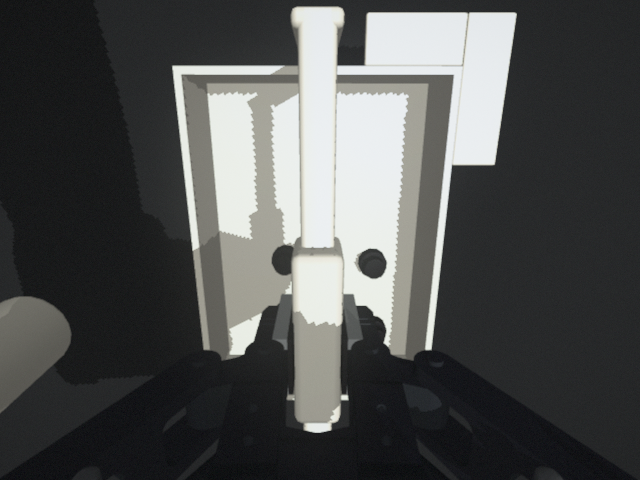

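Emit:
step_arm(series=[[0,-0.005,0,0,0,0,1],[0,-0.015,0,0,0,0,1],[0,-0.03,0,0,0,0,1],[0,-0.045,0,0,0,0,1],[0,-0.06,0,0,0,0,1],[-0.005,-0.075,0.008,0,0,0,1],[-0.01,-0.09,0.018,0,0,0,1],[-0.016,-0.105,0.03,0,0,0,1],[-0.024,-0.117,0.044,0,0,0,1],[-0.031,-0.123,0.058,0,0,0,1],[-0.036,-0.126,0.067,0,0,0,1],[-0.038,-0.127,0.07,0,0,0,1],[-0.038,-0.127,0.07,0,0,0,1],[-0.038,-0.127,0.07,0,0,0,1]])

```text
time: 9.92
position: [565.1, -194.6, 207.5]
orientation: [[0.878, -0.001, 0.479], [-0.479, -0.0, 0.878], [-0.001, -1.0, -0.001]]
contact_force: [-0.3, -0.3, -4.4]
finger_gap: 0.197
```

```bash
python3 - <<'E'
from h import *
s=read_state();print(s["position"],s["q"],s["contact_force"],s["moment"],s["finger_gap"]*85)
cv2.imwrite("pics/w8.png",snapshot("wrist")[:,:,::-1])
E
```

```text
[ 565.0745 -194.6335  207.4677] [-18.9945  15.2504   4.6082  79.406   -0.0227   9.6548] [-0.2831 -0.2544 -4.36  ] [-0.001  -0.0079 -0.0537] 16.76891029253835
```

View pics/w8.png

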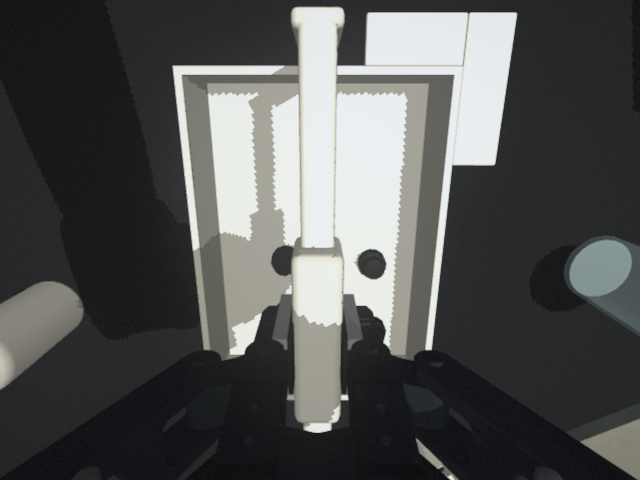

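Emit:
step_arm(series=[[0,0,0,-0.003,0,-0.003,1],[0,0,0,-0.006,0,-0.006,1],[0,0,0,-0.009,0,-0.009,1],[0,0,0,-0.012,0,-0.012,1],[0,0,0,-0.015,0,-0.015,1],[0,0,0,-0.018,0,-0.018,1],[0,0,0,-0.021,0,-0.021,1],[0,0,0,-0.024,0,-0.024,1],[0,0,0,-0.027,0,-0.027,1],[0,0,0,-0.03,0,-0.03,1],[0,0,0,-0.033,0,-0.033,1],[0,0,0,-0.036,0,-0.036,1],[0,0,0,-0.039,0,-0.039,1],[0,0,0,-0.042,0,-0.042,1],[0,0,0,-0.045,0,-0.045,1],[0,0,0,-0.048,0,-0.048,1],[0,0,0,-0.051,0,-0.051,1],[0,0,0,-0.054,0,-0.054,1],[0,0,0,-0.057,0,-0.057,1],[0,0,0,-0.06,0,-0.06,1]])

```text
time: 11.63
position: [565.2, -194.6, 208.0]
orientation: [[0.849, 0.144, 0.508], [-0.385, -0.489, 0.783], [0.361, -0.86, -0.36]]
contact_force: [0.1, -0.6, -3.5]
finger_gap: 0.197
```

Emit:
step_arm(series=[[0,0,0,-0.003,0,-0.003,1],[0,0,0,-0.006,0,-0.006,1],[0,0,0,-0.009,0,-0.009,1],[0,0,0,-0.012,0,-0.012,1],[0,0,0,-0.015,0,-0.015,1],[0,0,0,-0.015,0,-0.015,1],[0,0,0,-0.015,0,-0.015,1],[0,0,0,-0.015,0,-0.015,1],[0,0,0,-0.015,0,-0.015,1],[0,0,0,-0.015,0,-0.015,1],[0,0,0,-0.015,0,-0.015,1],[0,0,0,-0.015,0,-0.015,1]])

```text
time: 12.63
position: [565.3, -195.1, 208.1]
orientation: [[0.835, 0.174, 0.523], [-0.335, -0.593, 0.732], [0.437, -0.786, -0.437]]
contact_force: [0.2, 0.0, -2.7]
finger_gap: 0.194
```

```bash
python3 - <<'E'
from h import *
s=read_state();print(s["time"],s["position"],s["q"],s["orientation"],s["contact_force"],s["moment"],s["finger_gap"]*85)
for n in ["wrist","top","scene"]: cv2.imwrite(f"pics/{n}9.png",snapshot(n)[:,:,::-1])
E
```

```text
12.6333 [ 565.3357 -195.0524  208.1402] [ -2.1993   3.1438 -18.1775  54.6595 -35.8857  21.9433] [[ 0.8346  0.1736  0.5227]
 [-0.335  -0.5933  0.732 ]
 [ 0.4372 -0.7861 -0.437 ]] [ 0.2418  0.0288 -2.7392] [1.1187 0.3384 0.0057] 16.481906272473935
```

View pics/wrist9.png

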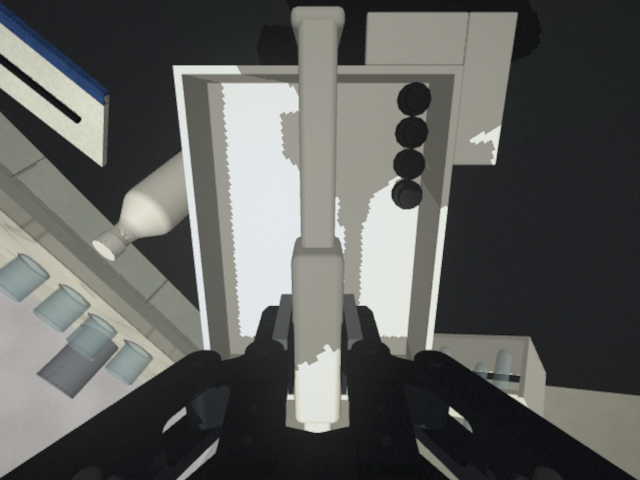

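View pics/scene9.png

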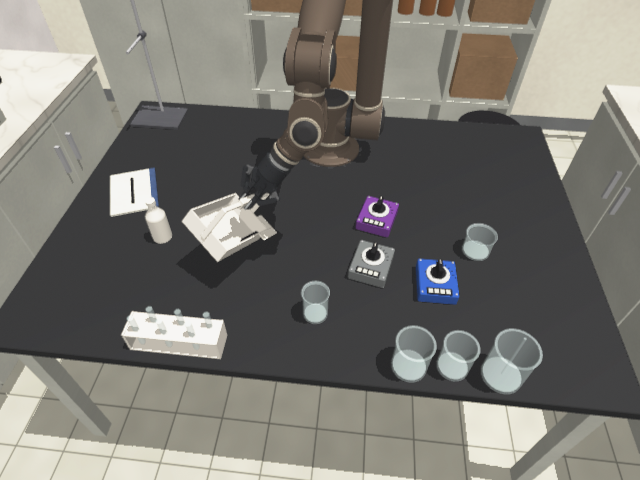

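View pics/top9.png

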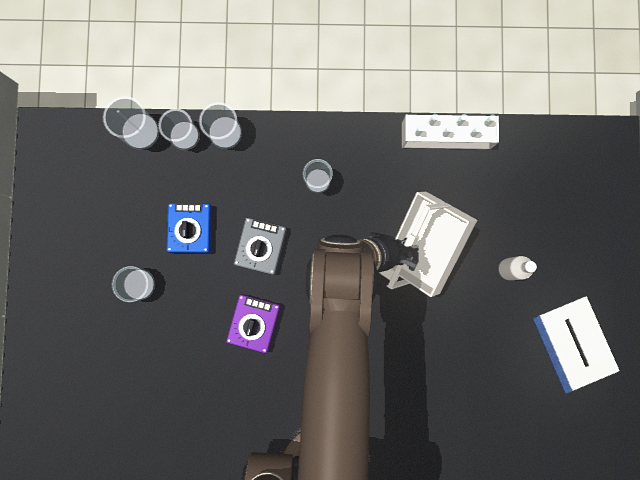

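All four stoppers have slid to the lip corner, lined up along the −x wall at wrist pixels (414,98), (411,131), (409,163) and (407,193). The farthest is about 70 mm from the corner. There's time left, so I'll briefly ease the −x slope to break up the line and bunch them tighter.

```bash
python3 - <<'E'
from h import *
V=lambda a,b:Ro.from_rotvec(np.array([-a,0,-b])*2*np.pi)
c=V(.075,.075)
for a,b in [(.06,.078),(.04,.08),(.02,.08),(0,.08),(-.015,.08),(-.03,.08),(-.04,.08)]:
    print(a,b,np.round((c.inv()*V(a,b)).as_rotvec()/2/np.pi,4))
c=V(-.02,.08)
for a,b in [(0,.08),(.02,.08),(.04,.08),(.06,.078),(.075,.075)]:
    print(a,b,np.round((c.inv()*V(a,b)).as_rotvec()/2/np.pi,4))
E
```

```text
0.06 0.078 [ 0.0143  0.0041 -0.0024]
0.04 0.08 [ 0.0335  0.0091 -0.0039]
0.02 0.08 [ 0.0527  0.0138 -0.0036]
0 0.08 [ 0.072   0.0185 -0.0035]
-0.015 0.08 [ 0.0864  0.022  -0.0036]
-0.03 0.08 [ 0.1008  0.0256 -0.0038]
-0.04 0.08 [ 0.1104  0.028  -0.004 ]
0 0.08 [-0.0192 -0.0049  0.0001]
0.02 0.08 [-0.0383 -0.0099  0.    ]
0.04 0.08 [-0.0575 -0.0148 -0.0003]
0.06 0.078 [-0.0767 -0.0196  0.0012]
0.075 0.075 [-0.0912 -0.0232  0.0036]
```

Go to an x-slope of about −5° (a=−0.015) and look.

Emit:
step_arm(series=[[0,0,0,0.014,0.004,-0.002,1],[0,0,0,0.033,0.009,-0.004,1],[0,0,0,0.053,0.014,-0.004,1],[0,0,0,0.072,0.018,-0.004,1],[0,0,0,0.08,0.02,-0.004,1],[0,0,0,0.086,0.022,-0.004,1],[0,0,0,0.086,0.022,-0.004,1]])

```text
time: 13.37
position: [563.9, -196.6, 208.0]
orientation: [[0.756, 0.466, 0.461], [-0.442, -0.157, 0.883], [0.483, -0.871, 0.088]]
contact_force: [-0.8, 0.3, -3.5]
finger_gap: 0.196
```

```bash
python3 - <<'E'
from h import *
s=read_state();print(s["time"],s["position"])
for n in ["wrist"]: cv2.imwrite(f"pics/{n}10.png",snapshot(n)[:,:,::-1])
E
```

```text
13.3667 [ 563.8805 -196.6049  208.0013]
```

View pics/wrist10.png

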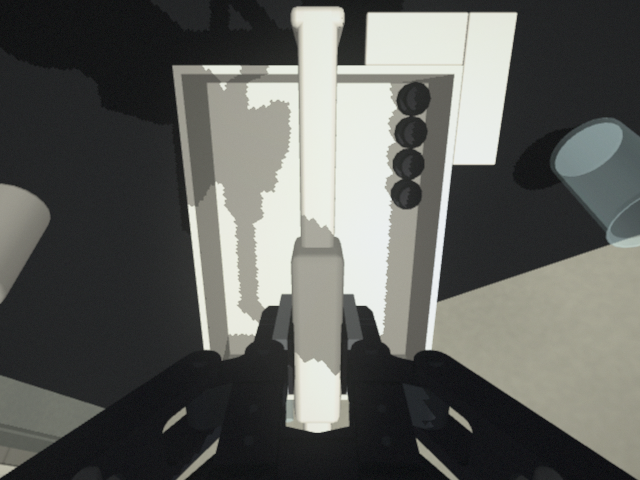

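Emit:
step_arm(series=[[0,0,0,0.007,0.002,0,1],[0,0,0,0.014,0.004,0,1],[0,0,0,0.014,0.004,0,1]])

```text
time: 13.67
position: [564.8, -195.3, 207.3]
orientation: [[0.746, 0.504, 0.435], [-0.463, -0.078, 0.883], [0.479, -0.86, 0.175]]
contact_force: [-0.4, -0.7, -3.0]
finger_gap: 0.197
```

```bash
python3 - <<'E'
from h import *
s=read_state();print(s["time"],s["position"])
for n in ["wrist"]: cv2.imwrite(f"pics/{n}11.png",snapshot(n)[:,:,::-1])
E
```

```text
13.6667 [ 564.8286 -195.2883  207.3424]
```

View pics/wrist11.png

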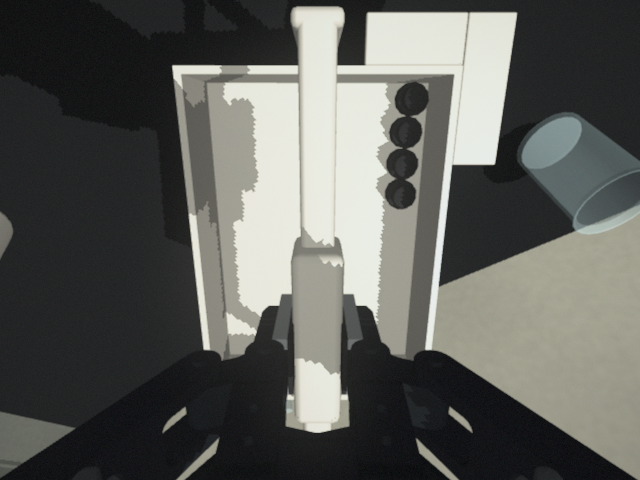

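The line is starting to topple sideways. I'll give it two more rows at this tilt.

Emit:
step_arm(series=[[0,0,0,0,0,0,1],[0,0,0,0,0,0,1]])

```text
time: 13.88
position: [565.5, -194.5, 207.9]
orientation: [[0.746, 0.505, 0.434], [-0.461, -0.078, 0.884], [0.48, -0.86, 0.175]]
contact_force: [0.6, 0.2, -3.7]
finger_gap: 0.196
```

```bash
python3 - <<'E'
from h import *
s=read_state();print(s["time"],s["position"])
for n in ["wrist"]: cv2.imwrite(f"pics/{n}12.png",snapshot(n)[50:300,150:500,::-1])
E
```

```text
13.8833 [ 565.5224 -194.5081  207.9285]
```

View pics/wrist12.png

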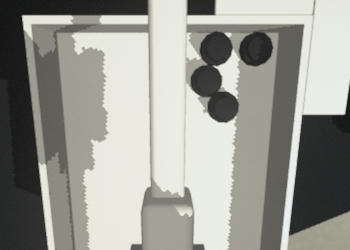

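The line buckled: two stoppers are now on the −y wall and two sit behind them. I'll return to the diagonal tilt straight away.

Emit:
step_arm(series=[[0,0,0,-0.019,-0.005,0,1],[0,0,0,-0.038,-0.01,0,1],[0,0,0,-0.057,-0.015,0,1],[0,0,0,-0.075,-0.019,0.001,1],[0,0,0,-0.09,-0.023,0.002,1],[0,0,0,-0.101,-0.026,0.004,1],[0,0,0,-0.101,-0.026,0.004,1],[0,0,0,-0.101,-0.026,0.004,1],[0,0,0,-0.101,-0.026,0.004,1],[0,0,0,-0.101,-0.026,0.004,1],[0,0,0,-0.101,-0.026,0.004,1],[0,0,0,-0.101,-0.026,0.004,1],[0,0,0,-0.101,-0.026,0.004,1],[0,0,0,-0.101,-0.026,0.004,1]])

```text
time: 15.1
position: [565.0, -195.3, 208.4]
orientation: [[0.835, 0.17, 0.523], [-0.335, -0.597, 0.729], [0.437, -0.784, -0.442]]
contact_force: [0.4, 0.1, -2.9]
finger_gap: 0.2
```

```bash
python3 - <<'E'
from h import *
s=read_state();print(s["time"],s["position"],s["orientation"],s["finger_gap"]*85)
for n in ["wrist","scene"]: cv2.imwrite(f"pics/{n}13.png",snapshot(n)[:,:,::-1])
E
```

```text
15.1 [ 565.0035 -195.2859  208.4318] [[ 0.835   0.1703  0.5233]
 [-0.3349 -0.5973  0.7287]
 [ 0.4366 -0.7837 -0.4417]] 16.999777417244434
```

View pics/wrist13.png

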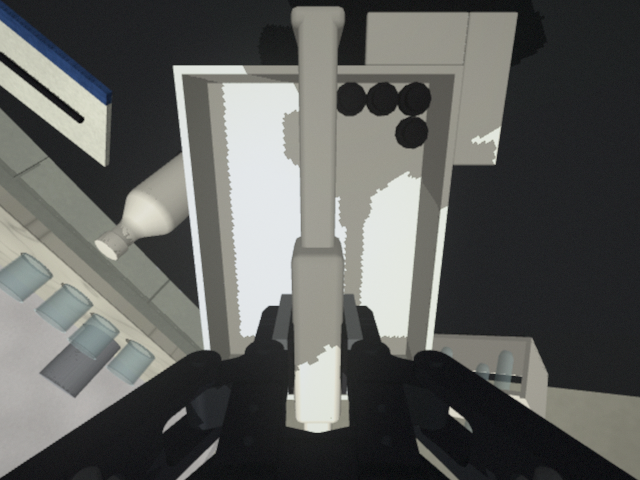

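View pics/scene13.png

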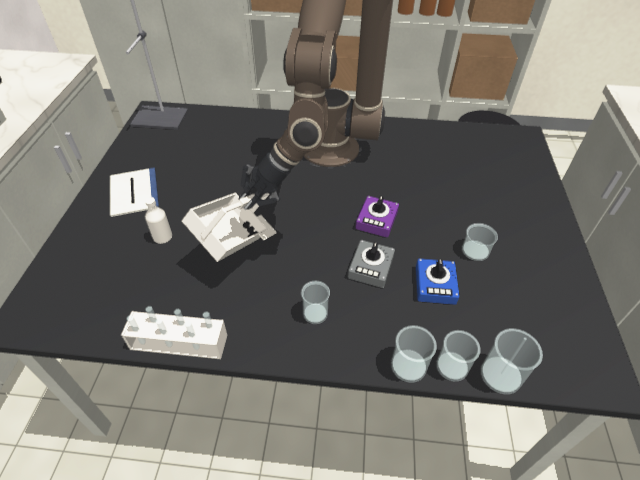

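The stoppers now form a tight L in the lip corner, at (414,98), (382,98), (350,98) and (411,132); the farthest is about 51 mm out. I'll settle, run last checks and hand in.

Emit:
step_arm(series=[[0,0,0,0,0,0,1],[0,0,0,0,0,0,1],[0,0,0,0,0,0,1],[0,0,0,0,0,0,1],[0,0,0,0,0,0,1],[0,0,0,0,0,0,1]])

```text
time: 15.7
position: [565.3, -194.8, 208.0]
orientation: [[0.836, 0.17, 0.522], [-0.334, -0.597, 0.729], [0.436, -0.784, -0.442]]
contact_force: [-0.3, -0.2, -2.9]
finger_gap: 0.201
```

```bash
python3 - <<'E'
from h import *
s=read_state();R=s["orientation"];p=s["position"];print(s["time"],p,s["qvel"])
# tote pts in tool frame: x=tote y, z=-tote x, y=-(tote z)+111
low=[(p+R@np.array([y,111-z,-x]))[2] for x,y,z in [(-74,-104,0),(-98,-128,50),(-74,104,0),(74,-104,0)]];print("heights",low)
w=snapshot("wrist").astype(int);w0=cv2.imread("pics/wrist13.png")[:,:,::-1].astype(int)
print("stopper area diff",np.abs(w-w0)[75:160,320:440].mean())
t=snapshot("top").astype(int);t0=cv2.imread("pics/top0.png")[:,:,::-1].astype(int)
for n,(x,y) in dict(tall=(318,175),low=(133,284),bottle=(517,268),knob=(260,247)).items(): print(n,np.abs(t-t0)[y-20:y+20,x-22:x+22].mean())
E
```

```text
15.7 [ 565.3285 -194.831   208.0191] [-0.1038 -0.1383  0.0086  0.0799 -0.0781  0.3588]
heights [np.float64(42.94891659617838), np.float64(61.05751095608292), np.float64(133.63016419929727), np.float64(108.41421232707415)]
stopper area diff 1.3719281045751635
tall 2.2257575757575756
low 2.186742424242424
bottle 2.1365530303030305
knob 7.65625
```

```bash
python3 -c "
from rig import *
print(finish_job())"
```

```text
the job is handed in; nothing more can be done
None
```

I turned the reset knob to its zero stop, then lifted the tote and tilted it so all four stoppers are bunched in the lip corner. I handed the job in at about 16 s, with the tote still held up.

- **Knob:** I turned it counter-clockwise until the wrist moment jumped to about 1.1 N m, which showed it was against the stop. The wrist picture afterwards put the white line within about 0.5° of the zero mark.
- **Tote:** it is held at about 38° tilt, with its lowest point about 43 mm above the bench and the arm still.
- **Stoppers:** the first tilt left them in a line along one wall, so I rocked the tote to break up the line. They settled in a tight L in the lip corner, the farthest centre about 51 mm out. They did not move between the last two pictures.
- **Bystanders:** the top view showed no visible change for the two beakers or the bottle.

No check failed. The only rough measurement was fitting the counter's housing corners, which was off by up to about 5 mm. I gripped the knob using the bar itself, so that did not matter.

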